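# Third hand: press a spice-rack rail into its end panel for screwing

### The job

A small wooden spice rack is being put together. Pick up the longer of the two loose white wooden rails, stand it on edge on the bed of the assembly jig with one end fully home between the two cleats of the sprung end panel, and press it straight back with a steady force of about 10 N, so that the panel's front face stands between the two dark gauge lines on the bed (never press the panel to the end of its travel). Hold it so, gripped and still, for at least three seconds and finish while still gripping and pressing, ready for someone to drive the screws; leave the shorter rail and the other things where they are.

Things in the scene. Friction and masses are not known exactly. Their poses are not given: they have to be found in the camera images.
- long_rail: the longer loose rail: a plain white-painted wooden bar 160 mm long (own x), 18 mm thick (y), 50 mm tall (z), standing on edge on the worktop, about 0.1 kg. Both ends are alike (square, two small pilot holes). Origin: centre of its underside. Grip it across its 18 mm thickness from above.
- short_rail: the shorter loose rail, a bystander: the same bar but 110 mm long (18 mm thick, 50 mm tall). Origin: centre of its underside, x along its length.
- jig: assembly jig, fixed to the worktop: plywood bed 280 (own x) x 120 x 14 mm, top at z = 14 mm; origin: centre of its underside. Its x axis is the press direction, away from the robot: open bed (x -140 to +40 mm), sprung panel, fixed back block (x 114 to 138 mm, 96 mm wide, top at z = 74 mm). Two dark gauge lines on each side edge of the bed at x = 62 and 72 mm.
- panel_face (a point): point on the front face of the white wooden end panel, mid-width, at bed-top height; moves with the panel (jig x = 50 mm at rest). Panel: 16 mm thick, 90 wide, top 71 mm above the bed. Two cleats on this face (12 mm wide, 10 deep, 61 tall) stand 24 mm apart, 12 mm either side of this point: the housing for the rail's end, whose floor is the face.
- panel (a joint): how far the panel has been pushed back along the jig's x from rest, in m: 0 at rest, 0.036 at the end of its travel. It is sprung back at 600 N/m (0.6 N per mm), so 10 N is about 0.017; the gauge lines are where the face stands at 0.012 (7 N) and 0.022 (13 N).
- screwdriver: a screwdriver with a black handle, lying on the worktop beyond the rails, a bystander; origin near the middle of its length
- shaker: a small glass shaker with a grey top, 44 mm across, 90 mm tall, standing, a bystander; origin: centre of its underside
- tea_box: a small carton of tea bags, 39 x 57 x 28 mm, a bystander; origin: centre of its underside

How it is judged:
On the way, in this order (a step that is already met when the one before it is completed fails the run):
1. the longer rail is gripped and lifted clear of the worktop (height (world z) of long_rail above 0.03 m and contact force between the fingers and long_rail above 1 N), for 0.2 s.
2. the rail, gripped, is pressed home in the housing with the panel pushed back 9 to 26 mm (5.4 to 15.6 N), for 2 s (value of joint panel between 0.009 and 0.026 m and contact force between long_rail and jig above 4 N and horizontal distance between long_rail and panel_face below 0.086 m and y of long_rail in the frame of jig between -0.007 and 0.007 m and z of long_rail in the frame of jig between 0.009 and 0.022 m and angle between the x axis of long_rail and the x axis of jig, either way round below 0.1 rad and angle between long_rail's own z axis and vertical below 0.1 rad and contact force between the fingers and long_rail above 2 N and x of the grasp point in the frame of long_rail between -0.075 and 0.075 m and y of the grasp point in the frame of long_rail between -0.015 and 0.015 m and z of the grasp point in the frame of long_rail between 0 and 0.075 m), for 2 s.
At the end, for the whole second after the job is handed in: Longer rail gripped, still, on the bed (-5/+8 mm), within 7 mm and 0.1 rad of the jig's middle line, upright, end against the panel between the cleats (centre under 86 mm from the face), pressing over 4 N with the panel 9-26 mm back (5.4-15.6 N); other things within 30 mm of their starts (all of step 2 and linear speed of long_rail below 0.01 m/s and angular speed of long_rail below 0.1 rad/s and distance of each of short_rail, screwdriver, shaker, tea_box from where it was at the start of the episode below 0.03 m); the arm keeps its last pose, push and grip.
It fails at once if the panel is pressed close to the end of its travel (more than 33 mm, 20 N) (value of joint panel above 0.033 m).
It fails at once if the shorter rail or another bystander is moved more than 30 mm or knocked over (distance of any of short_rail, screwdriver, shaker, tea_box from where it was at the start of the episode above 0.03 m or angle between any of short_rail, shaker, tea_box's own z axis and vertical above 0.6 rad).
It also fails if it takes over 51 s, if anything falls off the work surface, if the arm or the gripper's body presses on something with over 40 N, if the wrist force passes 120 N, or if a joint passes its speed limit or range.

### The arm

A 7-joint arm with a two-finger parallel gripper is mounted at the origin on a cart in front of the work surface, level with it; the furniture and walls round the work are solid. World frame = base frame: x ahead of the robot, y to its left, z up, the work surface at z = 0. Lengths are in m, angles in rad, forces in N, time in s.
With the tool pointing down it reaches from about 0.35 to 0.9 m from the base axis. Payload 8.1 kg.
Tool frame: the origin (TCP) lies on the mounting face of the last link; the fingertips stand 178 mm ahead of it and the grasp point (between the pads) lies 159 mm ahead of it (manip.tip_reach is the distance from the TCP to the fingertips, in m); z points along the fingers, y is the line along which they close (so a half turn about z gives the same grasp; the last joint's range is limited). The gripper opens to 92 mm and grips with 3 to 60 N. Pads are 19 mm wide; open, the fingers measure 130 mm over their backs; the gripper's body (75 mm by 190 mm) begins 47 mm behind the grasp point.
Start: joints at [-1.346, 0.434, 0.025, 1.573, -0.012, 1.134, -0.075], TCP at [0.201, 0.592, 0.405] pointing down, gripper open.
Joint ranges: [-2.62, 2.62], [-0.44, 2.09], [-1.27, 1.32], [0.08, 2.57], [-1.32, 4.46], [0.12, 2], [-2.74, 2.74]. Speed limits (rad/s): [2.22, 2.22, 3.01, 3.01, 3.14, 3.14, 3.14].

### API

Orientations are given as a 3x3 rotation matrix whose columns are the frame's x, y, z axes.
In Python, from cell import manip, vision gives the robot as it stands (manip), with the cameras (vision).
- The arm moves only by the shell command python3 drive.py [OPENING] [FORCE], which reads ROWS from standard input. ROWS is a JSON list that holds a single list of rows (three levels of brackets), with 1 to 5 rows, each of 4 numbers: dx, dy, dz in m, then a turn about the tool's z in rad; each row is the pose to reach, as a shift and turn from the pose commanded when the command began, along the tool's axes at that moment; what a row does not reach only later rows make up. A row lasts 1/10 s, in which the tool goes at most 0.05 m and 0.15 rad, less where a joint would pass 70% of its speed; a pose out of reach is approached as far as the arm can. OPENING is the finger opening in m, set as the command begins (- or left out keeps the last). The fingers move at their own pace and stop on an object; FORCE is the grip in N (left out, the last holds). Time passes only in rows, so rows that do not move let the fingers close. It prints the time, the measured TCP pose, the force, the opening and the grip force at its end. Input that does not fit is refused with a message, and nothing moves.
- manip.sense(): the state, without advancing time (a new reading comes with each control period).
- vision.snapshot(name): name is "scene" or "side" or "wrist"; returns the picture (480x640x3 uint8, red, green, blue); there is no depth.
- vision.camera_model(name): a dict with "camera_matrix" (3x3 intrinsics, pixels), "k1" (the pictures are not rectified: a ray, as slopes to the right and down, at radius r is drawn at 1 + k1 r^2 times it, then the intrinsics apply), "world_to_cam" (4x4, takes a point from world to camera coordinates). Camera axes: x right, y down, z forward; pixel columns grow to the right and rows downward; lengths in m; the calibration is good to about 2 mm. A picture is of the moment at which its call begins: read the wrist's pose just before it. camera_model takes no time and is no camera call; for the wrist camera it gives the pose at the moment of the call.
- manip.finish_job(): hands the job in; it is judged then, once.
The state is a dict: "clock": time; "qpos": joint angles; "qvel": joint speeds; "effort": joint torques, N m; "tool_pos": TCP position; "orientation": TCP orientation; "ft_force": force on the tool from outside, world axes, zero at the start; "ft_torque": the same for the moment, N m; "finger_gap": finger opening in m; "grasp_force": force on a finger pad.
Only numpy, scipy, OpenCV 4.12 (cv2) and the standard library are available. Lean on these libraries where they do the work, as an engineer would, in place of code of your own. Each camera call takes 0.05 s, during which the arm holds its last target. There are 200 camera calls.

## Working session

There is one attempt and no reset: what is moved stays moved. The work goes in short steps, Python scripts to look and compute and a shell command to move; the robot and the scene stay as the last step left them, time stands still between calls to the robot, and variables do not carry over. Pictures are saved under pics/ and viewed, at most 10 in all, crops included, and the job is handed in when it is done.

```bash
ls; mkdir -p pics
python3 - <<'E'
from cell import manip, vision
import cv2,numpy as np
s=manip.sense();print(s['clock'],s['tool_pos'],s['orientation'],s['finger_gap'])
for n in['scene','side']:
    im=vision.snapshot(n);cv2.imwrite(f'pics/{n}0.png',im[:,:,::-1])
    print(n,vision.camera_model(n))
E
```

```text
cell.py
drive.py
pics
0.0 [0.20118866 0.59150421 0.40395459] [[-9.46741714e-01  3.21993790e-01 -3.55579141e-04]
 [ 3.21993948e-01  9.46740480e-01 -1.53657685e-03]
 [-1.58127035e-04 -1.56923573e-03 -9.99998756e-01]] 0.09150258600719537
scene {'camera_matrix': array([[507.04987355,   0.        , 327.3788185 ],
       [  0.        , 507.04987355, 237.04349319],
       [  0.        ,   0.        ,   1.        ]]), 'k1': -0.13035584281358467, 'world_to_cam': array([[ 0.15972583, -0.98715981, -0.00177774, -0.12368819],
       [-0.74603138, -0.11953069, -0.6550951 ,  0.45827995],
       [ 0.64647106,  0.10596185, -0.75554434,  0.53794171],
       [ 0.        ,  0.        ,  0.        ,  1.        ]])}
side {'camera_matrix': array([[534.53842093,   0.        , 333.46883626],
       [  0.        , 534.53842093, 239.32637946],
       [  0.        ,   0.        ,   1.        ]]), 'k1': -0.15604552291115245, 'world_to_cam': array([[-0.96957371, -0.24409924,  0.0185038 ,  0.58379845],
       [-0.18359917,  0.67510127, -0.71451356,  0.15110555],
       [ 0.16192027, -0.69617084, -0.69937686,  0.87388705],
       [ 0.        ,  0.        ,  0.        ,  1.        ]])}
```

View pics/scene0.png

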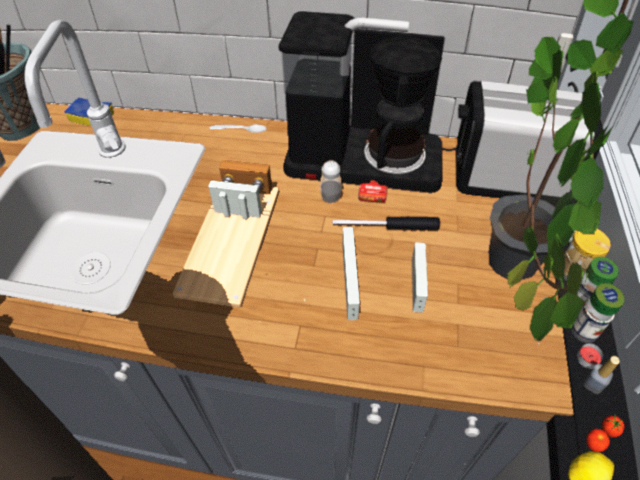

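View pics/side0.png

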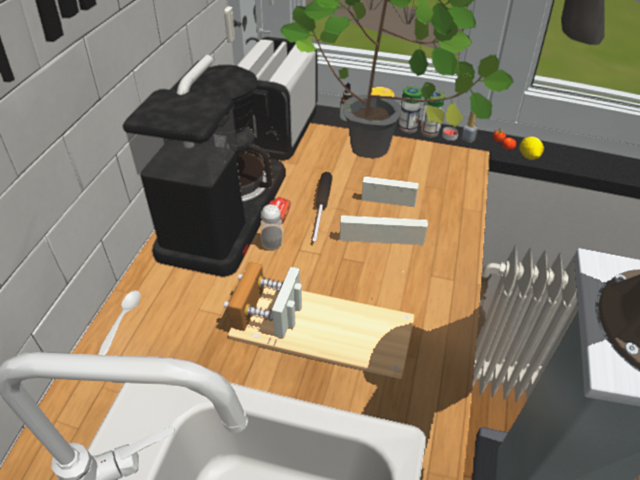

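The scene view shows the long rail at about (344–357, 228–318) and the short one at (420, 243–312). The jig runs from its near edge (178–240, 295) to the panel at (235, 200). The side view shows the long rail at (340–427, 216–244) and the jig at (228–413, 270–375). I'll zoom in for the corners.

Run:
```python
import cv2
a=cv2.imread('pics/scene0.png')[155:335,170:370];cv2.imwrite('pics/s_c.png',cv2.resize(a,None,fx=3.3,fy=3.3,interpolation=cv2.INTER_CUBIC))
a=cv2.imread('pics/side0.png')[205:385,220:440];cv2.imwrite('pics/d_c.png',cv2.resize(a,None,fx=3.3,fy=3.3,interpolation=cv2.INTER_CUBIC))
```

```text
(no output)
```

View pics/s_c.png

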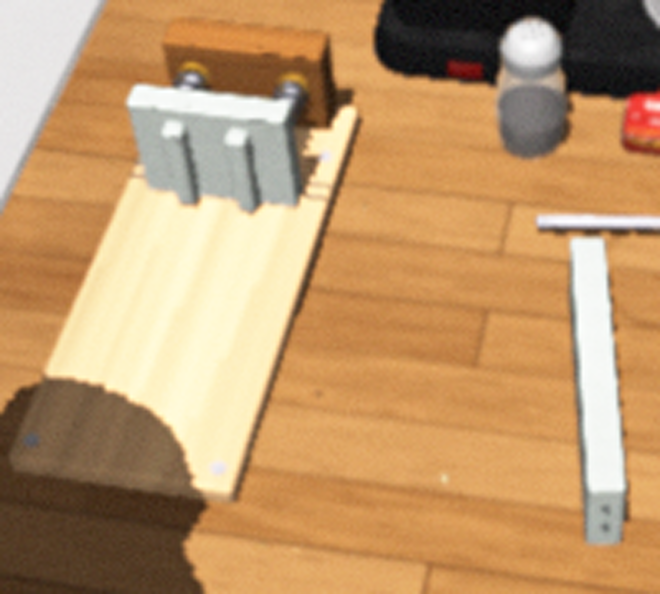

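View pics/d_c.png

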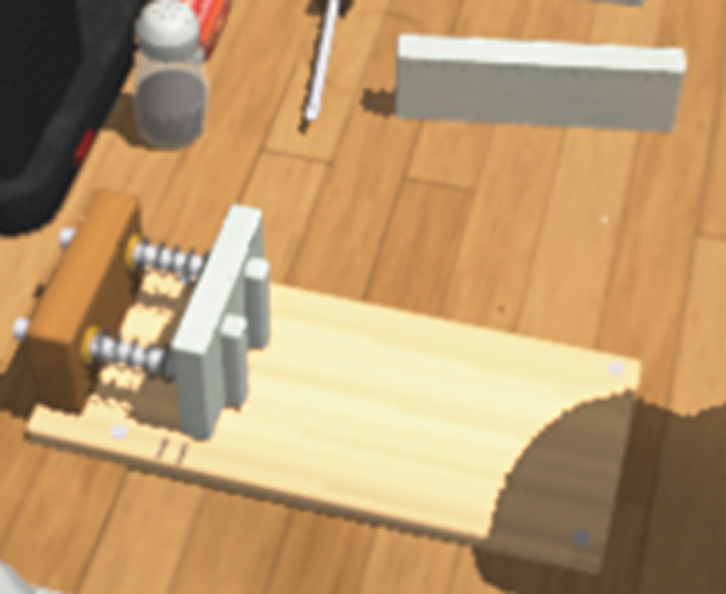

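Corners can be read in both crops, so I'll triangulate them next and fit the jig pose.

```bash
cat > h.py <<'E'
import numpy as np
from cell import manip, vision
from scipy.optimize import least_squares
def proj(m,P):
    P=np.atleast_2d(P);c=P@m['world_to_cam'][:3,:3].T+m['world_to_cam'][:3,3]
    u=c[:,:2]/c[:,2:];u=u*(1+m['k1']*(u**2).sum(1,keepdims=True));K=m['camera_matrix']
    return u*[K[0,0],K[1,1]]+K[:2,2]
def tri(ms,px,x0=(0.5,0.2,0.03)):
    f=lambda P:np.concatenate([proj(m,P)[0]-p for m,p in zip(ms,px)])
    r=least_squares(f,x0);return r.x,np.abs(r.fun).max()
E
cat > m.py <<'E'
from h import *
S,D=vision.camera_model('scene'),vision.camera_model('side')
cs=lambda p:(np.array(p)+.5)/3.3-.5+[170,155]
cd=lambda p:(np.array(p)+.5)/3.3-.5+[220,205]
pts={'rail_f+':((571,238),(399,58)),'rail_f-':((606,238),(403,35)),'rail_n-':((625,487),(684,50)),'rail_n+':((586,492),(682,71)),
'bed_n+':((11,460),(601,564)),'bed_n-':((236,490),(640,361)),'pan_t+':((136,108),(213,351)),'pan_t-':((294,123),(262,217))}
R={}
for k,(a,b) in pts.items():
    R[k],e=tri((S,D),(cs(a),cd(b)));print(k,R[k].round(4),round(e,2))
# rail fit: (x,y,yaw,ztop)
def rail(q):
    c,s=np.cos(q[2]),np.sin(q[2]);L=np.array([[.08,.009],[.08,-.009],[-.08,-.009],[-.08,.009]])
    return np.c_[L@np.array([[c,s],[-s,c]])+q[:2],np.full(4,q[3])]
rk=['rail_f+','rail_f-','rail_n-','rail_n+']
f=lambda q:np.concatenate([(proj(S,rail(q))-[cs(pts[k][0]) for k in rk]).ravel(),(proj(D,rail(q))-[cd(pts[k][1]) for k in rk]).ravel()])
r=least_squares(f,[.5,0,0,.05]);print('rail',r.x.round(4),r.fun.round(1))
# jig fit (x,y,yaw, dz); points local
J=[((-.14,.06,.014),(11,460),(601,564)),((-.14,-.06,.014),(236,490),(640,361)),((.14,-.06,.014),(357,108),None),((.14,.06,.014),None,(35,409)),
((.05,.045,.085),(136,108),(213,351)),((.05,-.045,.085),(294,123),(262,217)),
((.04,.024,.075),(164,137),(225,338)),((.04,.012,.075),(188,139),None),((.04,-.012,.075),(227,147),(248,278)),((.04,-.024,.075),(253,150),(268,262))]
def g(q):
    c,s=np.cos(q[2]),np.sin(q[2]);o=[]
    for l,a,b in J:
        P=np.array([q[0]+c*l[0]-s*l[1],q[1]+s*l[0]+c*l[1],l[2]+q[3]])
        if a:o.append(proj(S,P)[0]-cs(a))
        if b:o.append(proj(D,P)[0]-cd(b))
    return np.array(o)
r=least_squares(lambda q:g(q).ravel(),[.5,.3,0,0],loss='soft_l1');print('jig',r.x.round(4));print(g(r.x).round(1).tolist())
E
python3 m.py
```

```text
rail_f+ [ 0.6037 -0.0546  0.0489] 0.18
rail_f- [ 0.6059 -0.0729  0.0497] 0.21
rail_n- [ 0.451  -0.1017  0.0505] 0.21
rail_n+ [ 0.4484 -0.0846  0.0483] 0.67
bed_n+ [0.4438 0.2096 0.0091] 0.19
bed_n- [0.444  0.0902 0.0111] 0.4
pan_t+ [0.6315 0.1898 0.0809] 0.49
pan_t- [0.6354 0.1024 0.0774] 0.97
rail [ 0.5274 -0.0785  0.1869  0.0492] [ 0.1 -0.2 -0.3 -0.4  0.1  1.   0.3 -0.3 -0.4 -0.4 -1.2 -0.   0.   0.2
  1.3  0.4]
jig [ 0.5843  0.1479 -0.0101 -0.0051]
[[0.3, -0.2], [-0.8, -0.4], [0.3, 1.4], [-0.2, 0.1], [2.6, 0.6], [-3.1, 5.6], [-1.0, -0.5], [-2.9, 0.9], [-0.9, 0.6], [0.3, -1.7], [0.7, -0.2], [4.5, -0.2], [-0.2, -0.0], [0.7, -0.9], [4.6, 0.5], [-0.7, -1.0], [0.8, -0.3]]
```

```bash
python3 - <<'E'
from h import *
S,D=vision.camera_model('scene'),vision.camera_model('side')
print(tri((S,D),((38,122),(235,428))), tri((S,D),((62,28),(15,360))), tri((S,D),((420,243),(364,180))))
E
echo '[[[0,-0.05,0,0],[0,-0.1,0,0],[0,-0.15,0,0],[0,-0.2,0,0],[0,-0.25,0,0]]]' | python3 drive.py
```

```text
(array([0.5885835 , 0.45042156, 0.23692216]), np.float64(0.5325991470015481)) (array([0.78015153, 0.48320665, 0.3132843 ]), np.float64(4.51133587311935)) (array([ 0.5882913 , -0.1900838 ,  0.04797147]), np.float64(0.34424549521207837))
clock: 0.6
tool_pos: [0.1201, 0.353, 0.4043]
orientation: [[-0.947, 0.322, -0.0], [0.322, 0.947, -0.001], [-0.0, -0.001, -1.0]]
ft_force: [0.2, 0.1, 1.5]
finger_gap: 0.0917
grasp_force: 0.0
```

```bash
echo '[[[-0.05,-0.01,0,0],[-0.1,-0.02,0,0],[-0.15,-0.03,0,0],[-0.2,-0.04,0,0]]]' | python3 drive.py | head -1
echo '[[[-0.05,-0.01,0,-0.08],[-0.1,-0.02,0,-0.16],[-0.15,-0.03,0,-0.24],[-0.19,-0.04,0,-0.318],[-0.19,-0.04,0,-0.318]]]' | python3 drive.py .06
python3 - <<'E'
from h import *
import cv2
m=vision.camera_model('wrist');im=vision.snapshot('wrist');cv2.imwrite('pics/w1.png',im[:,:,::-1])
np.save('w1.npy',m,allow_pickle=True);print(m)
E
```

```text
clock: 1.0
clock: 1.5
tool_pos: [0.4647, 0.1515, 0.4047]
orientation: [[-1.0, 0.014, 0.003], [0.014, 1.0, -0.002], [-0.003, -0.002, -1.0]]
ft_force: [-0.5, 0.2, -0.9]
finger_gap: 0.0607
grasp_force: 0.0
{'camera_matrix': array([[401.96010917,   0.        , 321.9368577 ],
       [  0.        , 401.96010917, 241.56893539],
       [  0.        ,   0.        ,   1.        ]]), 'k1': -0.0877854613335005, 'world_to_cam': array([[ 0.01408015,  0.99989919, -0.00183351, -0.15689073],
       [ 0.95495384, -0.0129036 ,  0.29647372, -0.4801198 ],
       [ 0.29642017, -0.00592532, -0.95503925,  0.25324699],
       [ 0.        ,  0.        ,  0.        ,  1.        ]])}
```

View pics/w1.png

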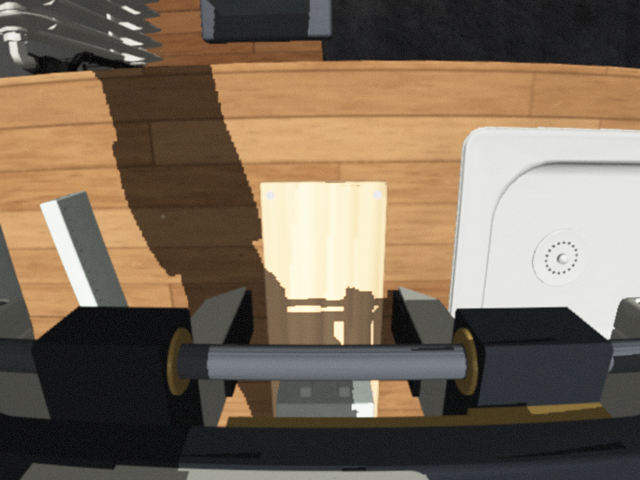

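The wrist camera faces back toward the robot. Bed near corners are at (262,182) and (386,182), and the panel with its cleat tops is at about (275–375, 380–415). I'll zoom on the panel in all three views.

Run:
```python
import cv2,numpy as np
I=lambda n,y,x,h,w:cv2.resize(cv2.imread(f'pics/{n}.png')[y:y+h,x:x+w],None,fx=5,fy=5,interpolation=cv2.INTER_CUBIC)
o=np.zeros((600,750,3),np.uint8);o[:300]=I('w1',362,250,60,150);o[300:,:300]=I('side0',265,265,60,60);o[300:,325:675]=I('scene0',172,203,60,70)
cv2.imwrite('pics/comp.png',o)
```

```text
(no output)
```

View pics/comp.png

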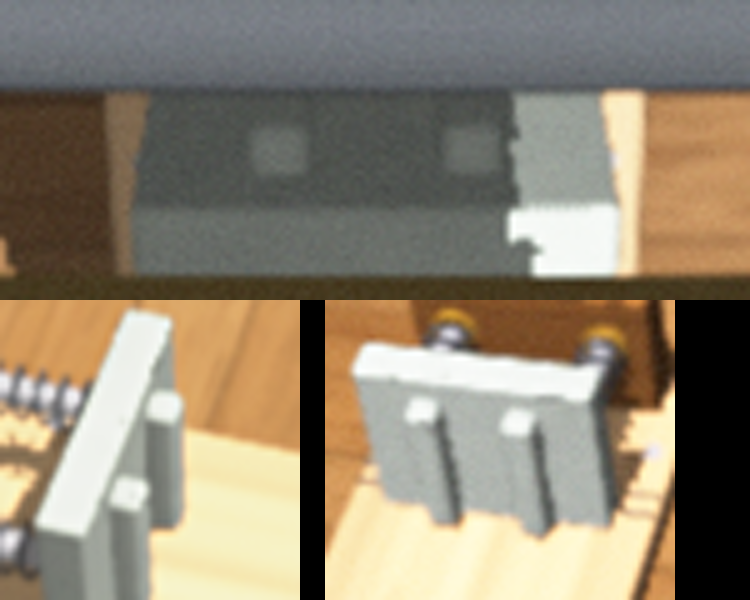

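Panel top front edge in the wrist crop runs from (135,207) to (618,207). Its cleat tops are at 250–308 and 443–500. The side and scene cleat corners are now clear, so I'll refit.

```bash
cat > m2.py <<'E'
from h import *
S,D=vision.camera_model('scene'),vision.camera_model('side');W=np.load('w1.npy',allow_pickle=True).item()
s=lambda a,b:(S,(np.array([a-325,b-300])+.5)/5-.5+[203,172])
d=lambda a,b:(D,(np.array([a,b-300])+.5)/5-.5+[265,265])
w=lambda a,b:(W,(np.array([a,b])+.5)/5-.5+[250,362])
s1=lambda a,b:(S,(np.array([a,b])+.5)/3.3-.5+[170,155])
d1=lambda a,b:(D,(np.array([a,b])+.5)/3.3-.5+[220,205])
J=[((-.14,.06,.014),s1(11,460),d1(601,564),(W,(386,182))),((-.14,-.06,.014),s1(236,490),d1(640,361),(W,(262,182))),
((.14,-.06,.014),s1(357,108)),((.14,.06,.014),d1(35,409)),
((.05,.045,.085),s(358,377),d(80,531),w(618,207)),((.05,-.045,.085),s(592,402),d(172,320),w(135,207)),
((.04,.024,.075),s(407,421),d(137,512),w(500,125)),((.04,.012,.075),s(433,424),d(148,487),w(443,125)),
((.04,-.012,.075),s(502,433),d(174,422),w(308,125)),((.04,-.024,.075),s(529,436),d(184,397),w(250,125))]
def g(q):
    c,n=np.cos(q[2]),np.sin(q[2]);o=[]
    for l,*v in J:
        P=np.array([q[0]+c*l[0]-n*l[1],q[1]+n*l[0]+c*l[1],l[2]+q[3]])
        o+=[proj(m,P)[0]-p for m,p in v]
    return np.array(o)
r=least_squares(lambda q:g(q).ravel(),[.58,.15,0,0],loss='soft_l1');q=r.x;print('jig',q.round(4));print(g(q).round(1).tolist())
for l,*v in J[4:]:
    print(l,tri([m for m,p in v],[p for m,p in v])[0].round(4),tri([m for m,p in v[:2]],[p for m,p in v[:2]])[0].round(4))
E
python3 m2.py
```

```text
jig [ 0.5836  0.1504 -0.0049 -0.0032]
[[-1.2, -0.5], [-0.2, 0.0], [0.7, -0.2], [-0.9, 0.8], [-0.0, 0.2], [-3.9, 0.9], [1.0, -0.1], [-3.4, 6.6], [-1.2, -0.7], [0.7, 1.9], [0.1, -0.9], [0.1, -0.3], [0.1, 0.6], [-1.6, -0.2], [-0.7, -0.4], [0.3, 0.5], [0.3, -0.1], [0.5, -0.3], [0.5, -0.5], [-1.3, 0.1], [-0.5, -0.6], [-0.2, 0.9], [-0.1, 0.2], [0.5, -0.5], [0.1, 0.3], [-1.4, 0.3]]
(0.05, 0.045, 0.085) [0.6345 0.1942 0.0823] [0.635  0.1925 0.0813]
(0.05, -0.045, 0.085) [0.6331 0.1062 0.0825] [0.6332 0.1049 0.0823]
(0.04, 0.024, 0.075) [0.6242 0.1737 0.0713] [0.6244 0.1729 0.0709]
(0.04, 0.012, 0.075) [0.6239 0.1633 0.0714] [0.6239 0.163  0.0712]
(0.04, -0.012, 0.075) [0.6231 0.1378 0.0721] [0.6233 0.1367 0.0717]
(0.04, -0.024, 0.075) [0.6229 0.1272 0.0723] [0.623  0.1265 0.0721]
```

```bash
echo '[[[-0.014,-0.046,0,-0.04],[-0.028,-0.092,0,-0.08],[-0.042,-0.138,0,-0.12],[-0.056,-0.184,0,-0.16],[-0.066,-0.229,0,-0.2]]]' | python3 drive.py
echo '[[[0,0,0.05,0],[0,0,0.09,0],[0,0,0.09,0],[0,0,0.09,0]]]' | python3 drive.py
python3 - <<'E'
from h import *
s=manip.sense();R=s['orientation'];p=s['tool_pos'];y=R[:,1]
print(p,s['clock'],'yaw',np.arctan2(-y[0],y[1]),'d_tool',R.T@(np.array([.5274,-.0785,.191])-p), manip.sense()['qpos'])
E
```

```text
clock: 2.05
tool_pos: [0.5245, -0.0744, 0.4046]
orientation: [[-0.981, -0.192, -0.0], [-0.192, 0.981, 0.001], [0.0, 0.001, -1.0]]
ft_force: [1.1, -0.7, -0.7]
finger_gap: 0.06
grasp_force: 0.0
clock: 2.45
tool_pos: [0.5243, -0.073, 0.3151]
orientation: [[-0.982, -0.19, -0.002], [-0.19, 0.982, 0.0], [0.002, 0.001, -1.0]]
ft_force: [-0.2, -0.9, 0.9]
finger_gap: 0.0598
grasp_force: 0.0
[ 0.52431563 -0.07300327  0.31508593] 2.45 yaw 0.19079944422170053 d_tool [-0.00219042 -0.00606848  0.12407828] [-0.31312342  0.39859176  0.46775809  1.94312441 -0.2343665   0.8544742
  2.04000296]
```

```bash
echo '[[[-0.002,-0.006,0.04,0],[-0.002,-0.006,0.08,0],[-0.002,-0.006,0.11,0],[-0.002,-0.006,0.124,0],[-0.002,-0.006,0.124,0]]]' | python3 drive.py
echo '[[[0,0,0,0],[0,0,0,0],[0,0,0,0],[0,0,0,0],[0,0,0,0]]]' | python3 drive.py 0 40
echo '[[[0,0,0,0],[0,0,0,0],[0,0,0,0]]]' | python3 drive.py
```

```text
clock: 2.95
tool_pos: [0.528, -0.0789, 0.191]
orientation: [[-0.982, -0.19, -0.0], [-0.19, 0.982, 0.0], [0.0, 0.0, -1.0]]
ft_force: [0.5, 0.4, -0.7]
finger_gap: 0.06
grasp_force: 0.0
clock: 3.45
tool_pos: [0.5277, -0.0794, 0.1912]
orientation: [[-0.982, -0.189, 0.001], [-0.189, 0.982, 0.0], [-0.001, 0.0, -1.0]]
ft_force: [0.3, -0.7, -0.6]
finger_gap: 0.0243
grasp_force: 0.0
clock: 3.75
tool_pos: [0.5277, -0.0794, 0.1909]
orientation: [[-0.982, -0.189, 0.0], [-0.189, 0.982, 0.0], [-0.0, 0.0, -1.0]]
ft_force: [-1.6, 1.6, 5.6]
finger_gap: 0.0178
grasp_force: 40.0
```

```bash
echo '[[[0,0,-0.03,0],[0,0,-0.06,0],[0,0,-0.08,0],[0,0,-0.08,0],[0,0,-0.08,0]]]' | python3 drive.py
echo '[[[-0.007,0.045,0,0.04],[-0.014,0.09,0,0.08],[-0.021,0.135,0,0.12],[-0.028,0.18,0,0.16],[-0.036,0.227,0,0.196]]]' | python3 drive.py
echo '[[[0,0,0,0],[0,0,0,0]]]' | python3 drive.py|tail -4
python3 - <<'E'
from h import *
import cv2
s=manip.sense();R=s['orientation'];p=s['tool_pos'];y=R[:,1]
print(p,s['clock'],'yaw',np.arctan2(-y[0],y[1]))
A=vision.snapshot('scene')[:,:,::-1];B=vision.snapshot('side')[:,:,::-1]
cv2.imwrite('pics/scene1.png',A);cv2.imwrite('pics/side1.png',B)
z=lambda I,y,x,h,w:cv2.resize(I[y:y+h,x:x+w],None,fx=3,fy=3,interpolation=cv2.INTER_CUBIC)
cv2.imwrite('pics/c1.png',np.hstack([z(A,140,170,190,130),z(B,200,260,190,130)]))
E
```

```text
clock: 4.25
tool_pos: [0.5275, -0.0793, 0.2705]
orientation: [[-0.982, -0.189, 0.0], [-0.189, 0.982, 0.0], [-0.0, 0.0, -1.0]]
ft_force: [-0.4, -0.6, -1.7]
finger_gap: 0.0175
grasp_force: 40.0
clock: 4.75
tool_pos: [0.5192, 0.1517, 0.2693]
orientation: [[-1.0, 0.008, -0.002], [0.008, 1.0, -0.001], [0.002, -0.001, -1.0]]
ft_force: [1.0, 0.9, -1.4]
finger_gap: 0.0177
grasp_force: 40.0
orientation: [[-1.0, 0.002, -0.002], [0.002, 1.0, -0.001], [0.002, -0.001, -1.0]]
ft_force: [0.5, -0.4, -2.2]
finger_gap: 0.0178
grasp_force: 40.0
[0.51928938 0.15167568 0.2691775 ] 4.95 yaw -0.0021532500003000987
```

View pics/c1.png

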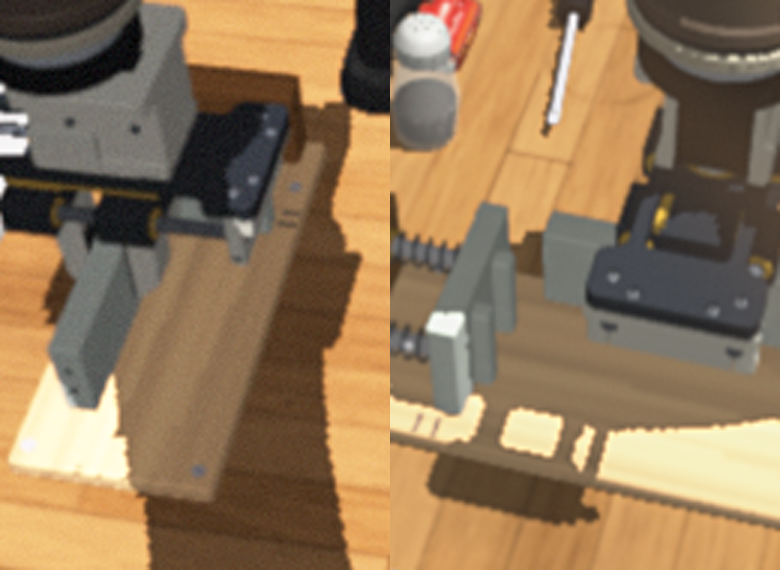

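The grip is good, and the rail points at the housing with its front end short of the cleats. I'll lower it to just above the bed and correct the side offset.

```bash
echo '[[[0,-0.0015,0.03,0.004],[0,-0.0015,0.05,0.004],[0,-0.0015,0.06,0.004],[0,-0.0015,0.06,0.004],[0,-0.0015,0.06,0.004]]]' | python3 drive.py
python3 - <<'E'
from h import *
import cv2
s=manip.sense();R=s['orientation'];p=s['tool_pos'];y=R[:,1]
print(p,s['clock'],'yaw',np.arctan2(-y[0],y[1]))
A=vision.snapshot('scene')[:,:,::-1];B=vision.snapshot('side')[:,:,::-1]
z=lambda I,y,x,h,w:cv2.resize(I[y:y+h,x:x+w],None,fx=4,fy=4,interpolation=cv2.INTER_CUBIC)
cv2.imwrite('pics/c2.png',np.hstack([z(A,210,170,110,90),z(B,260,265,110,110)]))
E
```

```text
clock: 5.55
tool_pos: [0.5204, 0.1479, 0.2112]
orientation: [[-1.0, 0.011, 0.0], [0.011, 1.0, -0.0], [-0.0, -0.0, -1.0]]
ft_force: [0.2, -0.1, -1.8]
finger_gap: 0.0181
grasp_force: 40.0
[0.52044941 0.14789915 0.21117549] 5.55 yaw -0.01133912652371554
```

View pics/c2.png

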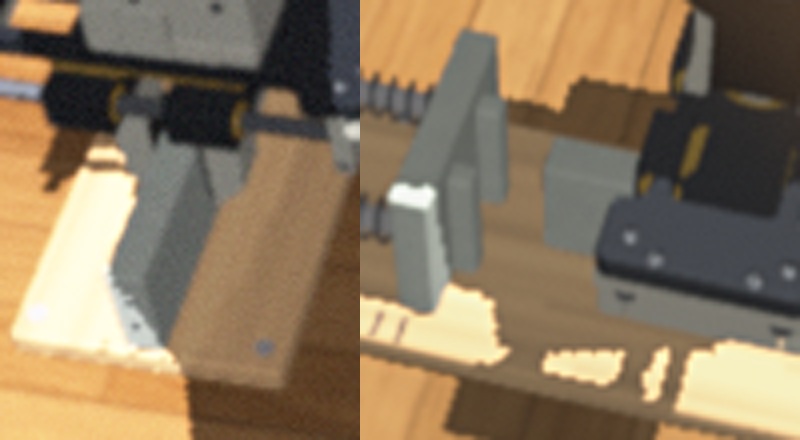

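Rail near end in the scene crop: bottom right (168,350), top left (108,270), top right (145,285). Its front end in the side crop is at (545,140–243). I'll back-project these to check the alignment.

Run:
```python
from h import *
S,D=vision.camera_model('scene'),vision.camera_model('side')
def at(m,p,z): return least_squares(lambda q:proj(m,[q[0],q[1],z])[0]-p,[.5,.15]).x.round(4)
s=lambda a,b:(np.array([a,b])+.5)/4-.5+[170,210]
d=lambda a,b:(np.array([a-360,b])+.5)/4-.5+[265,260]
for n,p,z in [('n- bot',(168,350),.018),('n+ bot',(128,342),.018),('n+ top',(108,270),.068),('n- top',(145,285),.068)]: print(n,at(S,s(*p),z))
for n,p,z in [('f+ bot',(545,243),.018),('f+ top',(545,182),.068),('f- top',(553,137),.068)]: print(n,at(D,d(*p),z))
# expected from tool
s_=manip.sense();R=s_['orientation'];x=-R[:,0]
for dx in(-.08,.08):
  for dy in(.009,-.009): print(dx,dy,(s_['tool_pos']+x*dx+R[:,1]*dy)[:2].round(4))
print(s_['tool_pos'],s_['orientation'][:2,1])
```

```text
n- bot [0.4438 0.1392]
n+ bot [0.4449 0.1569]
n+ top [0.4451 0.1552]
n- top [0.4405 0.1383]
f+ bot [0.6017 0.1513]
f+ top [0.5988 0.1595]
f- top [0.6018 0.1372]
-0.08 0.009 [0.4407 0.1583]
-0.08 -0.009 [0.4405 0.1403]
0.08 0.009 [0.6007 0.1566]
0.08 -0.009 [0.6005 0.1386]
[0.52057759 0.14844447 0.21161954] [0.01051959 0.99994453]
```

```bash
echo '[[[0,0.0027,0.003,-0.005],[0,0.0027,0.005,-0.005],[0,0.0027,0.005,-0.005]]]' | python3 drive.py
echo '[[[-0.005,0,0,0],[-0.01,0,0,0],[-0.015,0,0,0],[-0.02,0,0,0],[-0.02,0,0,0]]]' | python3 drive.py
echo '[[[-0.003,0,0,0],[-0.006,0,0,0],[-0.009,0,0,0],[-0.009,0,0,0]]]' | python3 drive.py
```

```text
clock: 5.95
tool_pos: [0.52, 0.1517, 0.2057]
orientation: [[-1.0, 0.004, -0.0], [0.004, 1.0, 0.0], [0.0, 0.0, -1.0]]
ft_force: [0.1, 0.1, -1.1]
finger_gap: 0.0181
grasp_force: 40.0
clock: 6.45
tool_pos: [0.541, 0.1512, 0.2058]
orientation: [[-1.0, 0.005, 0.001], [0.005, 1.0, -0.0], [-0.001, -0.0, -1.0]]
ft_force: [0.7, 0.1, -1.1]
finger_gap: 0.0178
grasp_force: 40.0
clock: 6.85
tool_pos: [0.5495, 0.1513, 0.2058]
orientation: [[-1.0, 0.005, 0.001], [0.005, 1.0, 0.0], [-0.001, 0.0, -1.0]]
ft_force: [0.3, 0.3, -0.5]
finger_gap: 0.0179
grasp_force: 40.0
```

```bash
echo '[[[-0.003,0,0,0],[-0.006,0,0,0],[-0.009,0,0,0],[-0.009,0,0,0],[-0.009,0,0,0]]]' | python3 drive.py|sed -n '2p;4,6p'
echo '[[[-0.002,0,0,0],[-0.004,0,0,0],[-0.006,0,0,0],[-0.006,0,0,0],[-0.006,0,0,0]]]' | python3 drive.py|sed -n '2p;4,6p'
```

```text
tool_pos: [0.5578, 0.1513, 0.2056]
ft_force: [-3.0, -0.3, 0.4]
finger_gap: 0.0176
grasp_force: 40.0
tool_pos: [0.5636, 0.1512, 0.2056]
ft_force: [-6.3, 0.0, 1.8]
finger_gap: 0.0179
grasp_force: 40.0
```

```bash
echo '[[[-0.002,0,0.0005,0],[-0.004,0,0.0005,0],[-0.0065,0,0.0005,0],[-0.0065,0,0.0005,0],[-0.0065,0,0.0005,0]]]' | python3 drive.py|sed -n '1,6p'
python3 - <<'E'
from h import *
import cv2
A=vision.snapshot('scene')[:,:,::-1];B=vision.snapshot('side')[:,:,::-1]
z=lambda I,y,x,h,w:cv2.resize(I[y:y+h,x:x+w],None,fx=4,fy=4,interpolation=cv2.INTER_CUBIC)
cv2.imwrite('pics/c3.png',np.hstack([z(A,210,170,110,90),z(B,260,225,110,110)]))
E
```

```text
clock: 8.35
tool_pos: [0.5696, 0.1513, 0.205]
orientation: [[-1.0, 0.005, -0.003], [0.005, 1.0, 0.0], [0.003, 0.0, -1.0]]
ft_force: [-8.9, -0.5, 4.6]
finger_gap: 0.0181
grasp_force: 40.0
```

View pics/c3.png

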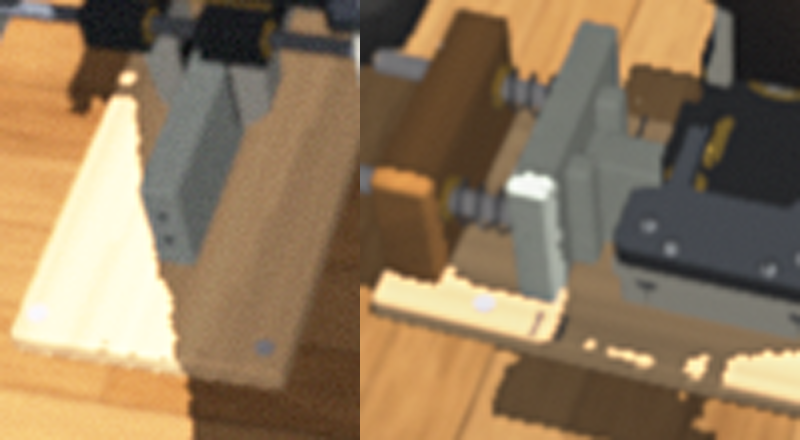

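The rail end is seated between the cleats, and the panel face foot at (555,298) stands by the gauge lines at (540–560, 320). Now I'll hold it there for more than three seconds.

```bash
echo '[[[-0.0005,0,0,0],[-0.0005,0,0,0],[-0.0005,0,0,0],[-0.0005,0,0,0],[-0.0005,0,0,0]]]' | python3 drive.py|sed -n '2p;4p'
echo '[[[0,0,0,0],[0,0,0,0],[0,0,0,0],[0,0,0,0],[0,0,0,0]]]' | python3 drive.py|sed -n '2p;4p'
echo '[[[0,0,0,0],[0,0,0,0],[0,0,0,0],[0,0,0,0],[0,0,0,0]]]' | python3 drive.py|sed -n '2p;4p'
echo '[[[0,0,0,0],[0,0,0,0],[0,0,0,0],[0,0,0,0],[0,0,0,0]]]' | python3 drive.py|sed -n '2p;4p'
echo '[[[0,0,0,0],[0,0,0,0],[0,0,0,0],[0,0,0,0],[0,0,0,0]]]' | python3 drive.py|sed -n '2p;4p'
echo '[[[0,0,0,0],[0,0,0,0],[0,0,0,0],[0,0,0,0],[0,0,0,0]]]' | python3 drive.py|sed -n '2p;4p'
echo '[[[0,0,0,0],[0,0,0,0],[0,0,0,0],[0,0,0,0],[0,0,0,0]]]' | python3 drive.py|sed -n '2p;4p'
echo '[[[0,0,0,0],[0,0,0,0],[0,0,0,0],[0,0,0,0],[0,0,0,0]]]' | python3 drive.py
```

```text
tool_pos: [0.5697, 0.1512, 0.205]
ft_force: [-10.9, 0.1, 5.9]
tool_pos: [0.5698, 0.1512, 0.205]
ft_force: [-10.9, -0.0, 6.1]
tool_pos: [0.5697, 0.1512, 0.205]
ft_force: [-10.4, -0.5, 7.2]
tool_pos: [0.5697, 0.1512, 0.205]
ft_force: [-10.2, -0.3, 6.4]
tool_pos: [0.5697, 0.1512, 0.205]
ft_force: [-10.5, 0.5, 6.3]
tool_pos: [0.5697, 0.1512, 0.205]
ft_force: [-11.0, -0.6, 6.6]
tool_pos: [0.5697, 0.1512, 0.205]
ft_force: [-10.9, 0.4, 6.2]
clock: 12.45
tool_pos: [0.5698, 0.1512, 0.205]
orientation: [[-1.0, 0.005, -0.004], [0.005, 1.0, 0.0], [0.004, 0.0, -1.0]]
ft_force: [-11.1, 1.2, 6.6]
finger_gap: 0.0178
grasp_force: 40.0
```

```bash
python3 -c "
from cell import manip, vision
print(manip.finish_job())"
```

```text
the job is handed in; nothing more can be done
None
```

I handed the job in at about 12.5 s with the long rail seated between the cleats, gripped at 40 N and pressed at about 10.5 N, with the panel about 17 mm back (estimated from arm travel). It was held still for 4 s and nothing else was touched; the hand-in returned no verdict.

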